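Move a specimen mount from the clamp to the inspection nest

TASK

Slide the clamp's jaw open and lift the black specimen mount out. Stand it upright on the bench, metal face still up, in front of the open mouth of the inspection nest, then push it along the bench under the clear cover until it is fully home, touching both converging rails. Leave it there, and leave the other things on the bench where they are.

Things in the scene. Friction and masses are not known exactly. Their poses are not given: they have to be found in the camera images.
- mount_center (a point): Centre (half-way up, on the axis) of the loose specimen mount: an upright black resin cylinder, 40 mm across, 28 mm high, about 80 g, with a small bright metal rectangle in its top face. z is its axis, out of the metal face. At the start it stands in the clamp, its centre 26 mm above the bench.
- clamp: Steel clamp bolted to the bench; origin on the bench under the held mount. Its bed, a bar along x, 32 mm wide, top 12 mm above the bench, carries the mount, which overhangs it 4 mm on both y sides and can be gripped there along y with nothing beside it. Fixed jaw, 42 mm high, at x = +21 to 36 mm. Bolt flanges 60 mm wide, 6 mm high, at x = +24 to 44 and -97 to -115 mm.
- jaw (a joint): Opening of the clamp's sliding jaw in m: 0 to 0.003 at the start, 0.03 fully open. It opens along the clamp's minus x, against about 2 N of friction, and stays where it is left. A lip on the jaw (top 46 mm above the bench) reaches 3 to 6 mm over the mount's edge, so the mount cannot be lifted until the jaw is at least 6 mm open.
- jaw_pin (a point): Upright round steel pull pin on the sliding jaw, 14 mm across, from 26 to 60 mm above the bench; this point is on its axis, 45 mm above the bench. x points level from the pin to the held mount, 66 to 69 mm away; the jaw opens along minus x. The jaw block, 32 mm wide and 46 mm high, begins 33 mm from the pin's axis. Below the pin is a slide 24 mm wide, its top 26 mm above the bench.
- nest_seat (a point): Where the mount's centre comes when it stands fully home in the inspection nest, touching both rails; 14 mm above the bench. x points into the nest, y level across it. The nest has no floor there: the mount slides on the bench. Reach it from the mouth, on the minus x side.
- nest: Inspection nest bolted to the bench, origin on the bench below the seat. Two upright aluminium rails, 36 mm high, 10 mm thick, each at 32 degrees to its x axis, converge from a mouth 98 mm wide at x = -40 mm (86 mm at -31) to the seat. A clear plate, 80 mm wide, from x = -4 to +38 mm, lies on them, 36 to 40 mm above the bench, so the mount cannot be put in from above.
- cork: Bystander: tapered cork stopper, 27 mm wide, 26 mm high, loose on the bench; origin at the centre of its underside.
- tape_roll: Bystander: roll of masking tape lying flat, 98 mm wide, 25 mm high, loose on the bench; origin at the centre of its underside.
- dropper_bottle: Bystander: small brown dropper bottle, 33 mm wide, 79 mm high, loose on the bench; origin at the centre of its underside.

How it is judged:
On the way, in this order (a step that is already met when the one before it is completed fails the run):
1. the clamp's jaw has been slid open past the mount's edge (value of joint jaw above 0.005 m), for 0.2 s.
2. the mount has been lifted out of the clamp (height (world z) of mount_center above 0.045 m), for 0.1 s.
3. the mount stands upright on the bench, outside the nest's seat (height (world z) of mount_center below 0.019 m and angle between mount_center's own z axis and vertical below 0.15 rad and x of mount_center in the frame of nest_seat below -0.015 m), for 0.1 s.
At the end, for the whole second after the job is handed in: The mount stands still and upright on the bench (metal face up, within 0.1 rad; centre less than 18 mm above the bench), with its centre within 3 mm horizontally of the nest's seat point, that is home against both rails (horizontal distance between mount_center and nest_seat below 0.003 m and height (world z) of mount_center below 0.018 m and angle between mount_center's own z axis and vertical below 0.1 rad and linear speed of mount below 0.01 m/s); the robot touches nothing.
It fails at once if the cork is moved more than 30 mm (distance of cork from where it was at the start of the episode above 0.03 m).
It fails at once if the tape roll is moved more than 30 mm (distance of tape_roll from where it was at the start of the episode above 0.03 m).
It fails at once if the dropper bottle is moved more than 30 mm (distance of dropper_bottle from where it was at the start of the episode above 0.03 m).
It also fails if it takes over 58 s, if anything falls off the work surface, if the arm or the gripper's body presses on something with over 40 N, if the wrist force passes 120 N, or if a joint passes its speed limit or range.

ROBOT

A 6-joint arm with a two-finger parallel gripper is mounted at the origin on a cart in front of the work surface, level with it; the furniture and walls round the work are solid. World frame = base frame: x ahead of the robot, y to its left, z up, the work surface at z = 0. Lengths are in m, angles in rad, forces in N, time in s.
With the tool pointing down it reaches from about 0.375 to 0.975 m from the base axis. Payload 3.8 kg.
Tool frame: the origin (TCP) lies midway between the tips of the shut fingers; the grasp point (between the pads) lies 19 mm behind it (grip_point_offset is the distance from the TCP to the grasp point, in m); z points along the fingers, y is the direction in which the jaws open and shut (so a half turn about z gives the same grasp; the last joint's range is limited). The gripper opens to 85 mm and grips with 20 to 120 N. Pads are 22 mm wide; open, the fingers measure 114 mm over their backs; the gripper's body (76 mm by 85 mm) begins 54 mm behind the grasp point. The pads swing forward as they close: fully open they stand 13 mm farther back than shut.
Start: joints at [1.22, 0.264, 1.604, -0, 1.274, -0.037], TCP at [0.208, 0.642, 0.208] pointing down, gripper open.
Joint ranges: [-2.63, 2.63], [-0.94, 2.18], [0.31, 2.57], [-1.31, 4.45], [0, 2.66], [-2.55, 2.55]. Speed limits (rad/s): [2.57, 2.57, 3.14, 3.14, 3.14, 3.14].

INTERFACE

Orientations are given as [roll, pitch, yaw] about the fixed x, y, z axes, in that order (R = Rz(yaw) Ry(pitch) Rx(roll)).
In Python, from station import * gives the robot as it stands. The module is installed in compiled form; this text tells all that it offers.
- The arm moves only by the tool carry_out, never from a script. Its argument "rows" is a list of rows, each an object with "translation": the shift along the tool's x, y, z in mm, a list of three; "spin": the turn about the tool's z in rad; "grip": the opening, from -1 (shut) to 1 (fully open). In form: [{"translation": [dx, dy, dz], "spin": spin, "grip": grip}, ...]. A call has 1 to 12 rows; each row is the pose to reach, as a shift and turn from the pose commanded when the call began, along the tool's axes at that moment; what a row does not reach only later rows make up. A row lasts 1/8 s, in which the tool goes at most 62.5 mm and 10.7 degrees, less where a joint would pass 70% of its speed; a pose out of reach is approached as far as the arm can. A call with a gripper value outside its range is refused whole. The fingers move at their own pace and stop on an object; "grip_force" is the grip in N (left out, the last holds). Time passes only in rows, so rows that repeat a pose let the fingers close. It gives the time, the measured TCP pose, the force and the opening at its end, in the units of the state.
- state(): the state, without advancing time (a new reading comes with each control period).
- get_image(name): name is "side" or "top"; returns a dict with "img" (384x512x3 uint8, red, green, blue), "depth" (384x512 float32, m along the optical axis (not along the pixel's ray), 0 where there is no reading), "fx", "fy", "cx", "cy" (pixels), "rvec" (rotation vector, rad) and "tvec" (3), from world to camera coordinates, as OpenCV has them. Camera axes: x right, y down, z forward; pixel columns grow to the right and rows downward; lengths in m; the calibration is good to about 2 mm. A picture is of the moment at which its call begins.
- sign_off(): hands the job in, once; it reports no verdict.
Trained networks look in a picture, given as the dict that the camera call returned (one of the last four; its "shot" number tells which), for a name from the list of things; names that differ only in an ending like _2 or _b are one class to them, and where a whole thing is asked for, a point or a joint stands for the part that bears it (a point fixed in the world has none). Each returns a list of dicts, best first, with "p" (0 to 1); they miss things now and then, are a little off and sometimes report something else, mostly with a low value. They report only what shows in the picture. A call takes as long as a camera call.
- search_frame(picture, name): "uv" ([column, row] in pixels, amid what is visible of it).
- silhouettes(picture, name): "region" (384x512 bool, what is visible of it) and "uv" ([column, row] in pixels, amid what is visible of it).
The state is a dict: "t": time; "qpos": joint angles; "qvel": joint speeds; "effort": joint torques, N m; "tool_pos": TCP position; "tcp_rot": TCP orientation; "wrist_force": force on the tool from outside, world axes, zero at the start; "moment": the same for the moment, N m; "width": finger opening in m.
Only numpy, scipy, OpenCV 4.12 (cv2) and the standard library are available. Lean on these libraries where they do the work, as an engineer would, in place of code of your own. Each camera call takes 0.05 s, during which the arm holds its last target.

## Working session

There is one attempt and no reset: what is moved stays moved. The work goes in short steps, Python scripts to look and compute and a tool call to move; the robot and the scene stay as the last step left them, time stands still between calls to the robot, and variables do not carry over. Pictures are saved under pics/ and viewed, and the job is handed in when it is done.

Besides the shell and the picture viewer there is one more tool, called after "Request:" as name(argument=value, ...), one argument or row to a line, values as JSON. carry_out: Moves the arm, as the interface text tells. Its arguments: {"type":"object","properties":{"rows":{"type":"array"},"grip_force":{"type":"number"}},"required":["rows"]}

```bash
mkdir -p pics; cat > h.py <<'E'
from station import *
import numpy as np, cv2
def save(p,n): cv2.imwrite('pics/'+n+'.png',cv2.cvtColor(p['img'],cv2.COLOR_RGB2BGR))
def RT(p): return cv2.Rodrigues(np.array(p['rvec'],float))[0],np.array(p['tvec'],float).ravel()
def cloud(p):
    R,t=RT(p);d=p['depth'];v,u=np.mgrid[:384,:512]
    c=np.stack([(u-p['cx'])/p['fx']*d,(v-p['cy'])/p['fy']*d,d],-1)
    w=(c-t)@R; w[d==0]=np.nan; return w
def onz(p,uv,z):
    R,t=RT(p); r=R.T@np.array([(uv[0]-p['cx'])/p['fx'],(uv[1]-p['cy'])/p['fy'],1]); o=-R.T@t
    return o+r*(z-o[2])/r[2]
E
python3 - <<'E'
from h import *
s=state();print({k:np.round(v,3) for k,v in s.items()})
for n in ['top','side']:
    p=get_image(n);save(p,n+'0');w=cloud(p)
    R,t=RT(p);print(n,'cam',-R.T@t, p['fx'])
    for o in ['mount_center','clamp','jaw','jaw_pin','nest','cork','tape_roll','dropper_bottle']:
        for r in silhouettes(p,o)[:2]:
            q=w[r['region']];q=q[~np.isnan(q[:,0])]
            print(o,round(r['p'],2),np.round(r['uv']),r['region'].sum(),np.round(np.median(q,0),3) if len(q) else '',np.round(np.percentile(q,[2,98],axis=0),3).tolist() if len(q) else '')
E
```

```text
{'t': np.float64(0.0), 'qpos': array([ 1.22 ,  0.265,  1.605,  0.   ,  1.274, -0.037]), 'qvel': array([-0.002, -0.001,  0.   ,  0.001, -0.002, -0.001]), 'effort': array([-2.0000e-03, -5.1514e+01, -3.6730e+01, -0.0000e+00,  1.4000e-02,
        0.0000e+00]), 'tool_pos': array([0.208, 0.641, 0.207]), 'tcp_rot': array([-3.139, -0.   ,  2.828]), 'wrist_force': array([0.193, 0.977, 0.07 ]), 'moment': array([-0.023,  0.027, -0.05 ]), 'width': np.float64(0.085)}
top cam [ 0.52915884 -0.00652864  1.14161562] 496.69579218729746
mount_center 0.68 [281. 194.] 236 [ 0.556 -0.035  0.04 ] [[0.54, -0.052, 0.036], [0.572, -0.017, 0.044]]
clamp 0.84 [286. 223.] 1000 [ 0.503 -0.042  0.014] [[0.443, -0.076, -0.0], [0.598, -0.007, 0.058]]
jaw 0.59 [290. 217.] 328 [ 0.507 -0.043  0.029] [[0.473, -0.056, 0.022], [0.536, -0.027, 0.061]]
jaw_pin 0.74 [286. 220.] 368 [ 0.505 -0.043  0.028] [[0.472, -0.057, 0.012], [0.536, -0.027, 0.061]]
nest 0.64 [159. 197.] 1082 [0.563 0.235 0.039] [[0.515, 0.186, -0.001], [0.589, 0.288, 0.044]]
cork 0.41 [219. 167.] 87 [0.623 0.096 0.026] [[0.612, 0.087, 0.022], [0.634, 0.
[... 485 characters left out ...]
]]
jaw 0.72 [296. 183.] 366 [ 0.503 -0.034  0.024] [[0.471, -0.087, -0.003], [0.535, -0.02, 0.057]]
jaw_pin 0.65 [296. 188.] 373 [ 0.504 -0.034  0.025] [[0.471, -0.088, -0.003], [0.537, -0.02, 0.057]]
nest 0.73 [283. 289.] 1727 [0.559 0.263 0.034] [[0.515, 0.193, -0.003], [0.589, 0.294, 0.04]]
cork 0.74 [247. 229.] 138 [0.623 0.106 0.022] [[0.612, 0.089, -0.002], [0.634, 0.112, 0.025]]
tape_roll 0.61 [306. 142.] 572 [ 0.45  -0.234  0.015] [[0.406, -0.283, -0.003], [0.495, -0.192, 0.023]]
tape_roll 0.44 [273. 191.] 216 [ 0.554 -0.021  0.036] [[0.538, -0.05, 0.015], [0.57, -0.012, 0.039]]
dropper_bottle 0.66 [216. 178.] 309 [ 0.707 -0.062  0.04 ] [[0.694, -0.08, 0.003], [0.724, -0.056, 0.074]]
```

```bash
python3 - <<'E'
import cv2
a=cv2.imread('pics/top0.png');b=cv2.imread('pics/side0.png')
cv2.imwrite('pics/top0c.png',cv2.resize(a[110:290,110:350],None,fx=3.3,fy=3.3,interpolation=2))
cv2.imwrite('pics/side0c.png',cv2.resize(b[150:330,190:390],None,fx=3.3,fy=3.3,interpolation=2))
E
```

```text
(no output)
```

View pics/top0c.png

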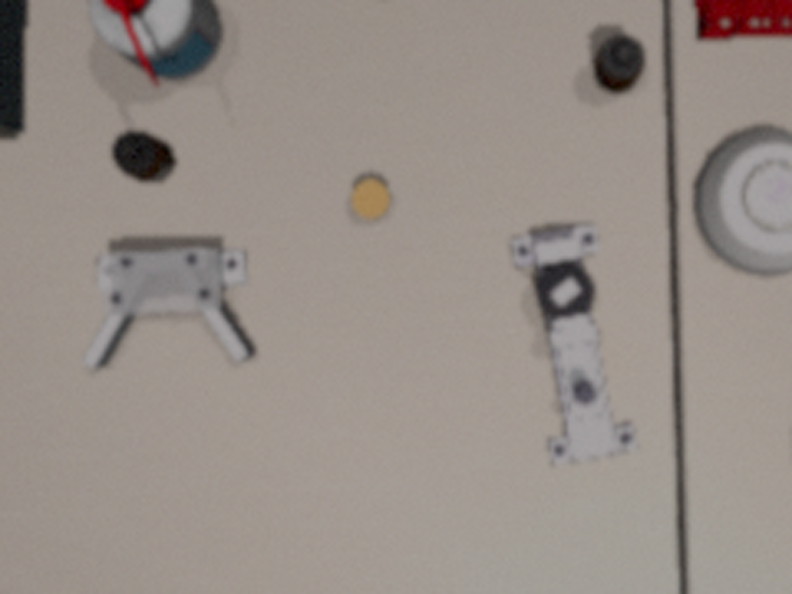

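View pics/side0c.png

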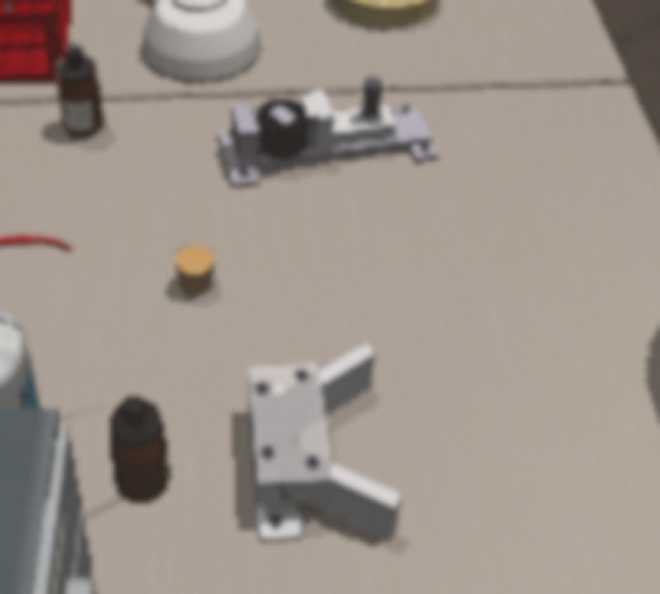

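View pics/top0.png

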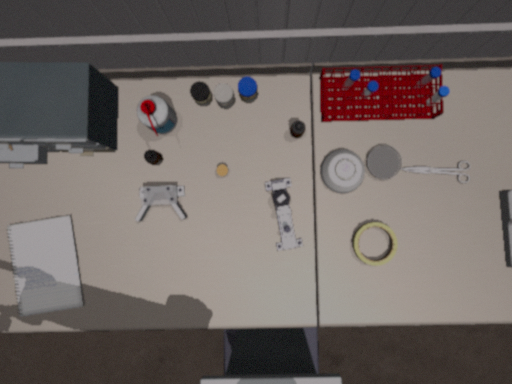

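```bash
python3 - <<'E'
from h import *
for n in ['top','side']:
    p=get_image(n);w=cloud(p);g=p['img'].astype(int).mean(-1)
    x,y,z=w[...,0],w[...,1],w[...,2]
    with np.errstate(all='ignore'):
        m=(z>0.05)&(z<.07)&(abs(x-.49)<.05)&(abs(y+.04)<.04)
        print(n,'pin',m.sum(),np.round(w[m].mean(0),4),np.round(w[m].min(0),4),np.round(w[m].max(0),4))
        print(np.round(w[m],3).tolist()[:20])
        r=silhouettes(p,'mount_center')[0]['region']
        m=r&(z>.03)
        print('mount',np.round(w[m].mean(0),4))
        if n=='top':
            v,u=np.nonzero(r);
            (cu,cv_),rad=cv2.minEnclosingCircle(np.c_[u,v].astype(np.float32));print('circle',cu,cv_,rad,onz(p,(cu,cv_),.04))
            print('mean',onz(p,(u.mean(),v.mean()),.04))
        # clamp axis via pca of mask
        c=silhouettes(p,'clamp')[0]['region']
        # rails
        m=(z>.025)&(z<.05)&(x>.48)&(x<.62)&(y>.16)&(y<.31)
        q=w[m];print('nest',m.sum(),np.round(q.min(0),4),np.round(q.max(0),4))
        for x0 in np.arange(.51,.60,.005):
            k=q[abs(q[:,0]-x0)<.0025];ys=np.sort(k[:,1])
            if len(ys)>2:
                gaps=np.diff(ys);i=gaps.argmax();print(round(x0,3),len(ys),np.round([ys[0],ys[i],ys[i+1],ys[-1]],4))
    np.savez('c_'+n,w=w)
E
```

```text
top pin 37 [ 0.4921 -0.0451  0.0588] [ 0.4819 -0.0523  0.05  ] [ 0.5362 -0.0272  0.0654]
[[0.536, -0.045, 0.051], [0.532, -0.052, 0.05], [0.53, -0.036, 0.051], [0.523, -0.027, 0.05], [0.493, -0.042, 0.053], [0.493, -0.044, 0.059], [0.493, -0.046, 0.064], [0.493, -0.048, 0.06], [0.492, -0.05, 0.054], [0.491, -0.041, 0.058], [0.491, -0.044, 0.06], [0.491, -0.046, 0.061], [0.49, -0.048, 0.06], [0.49, -0.05, 0.058], [0.488, -0.039, 0.053], [0.488, -0.041, 0.056], [0.489, -0.043, 0.063], [0.488, -0.046, 0.061], [0.488, -0.048, 0.059], [0.488, -0.05, 0.059]]
mount [ 0.5559 -0.035   0.04  ]
circle 281.0 197.2857208251953 9.285811424255371 [ 0.55579085 -0.03483323  0.04      ]
mean [ 0.5559744 -0.0351037  0.04     ]
nest 863 [0.5127 0.1808 0.0252] [0.5898 0.293  0.0474]
0.515 24 [0.1816 0.189  0.2804 0.293 ]
0.52 26 [0.1808 0.1936 0.2785 0.2903]
0.525 24 [0.1836 0.1954 0.2758 0.2882]
0.53 25 [0.1862 0.198  0.2739 0.2834]
0.535 33 [0.189  0.202  0.2697 0.2832]
0.54 27 [0.1935 0.2068 0.2673 0.2793]
0.545 25 [0.1972 0.2094 0.2649 0.2757]
0.55 81 [0.1992 0.2191 0.2219 0.2776]
0.555 77 [0.1981 0.
[... 859 characters left out ...]
t [ 0.5552 -0.0283  0.0365]
nest 1090 [0.5107 0.1826 0.025 ] [0.5902 0.2969 0.0431]
0.515 29 [0.1865 0.1944 0.2857 0.2969]
0.52 40 [0.1826 0.1974 0.2827 0.2947]
0.525 39 [0.1872 0.2    0.2812 0.2922]
0.53 45 [0.1929 0.2042 0.2761 0.2895]
0.535 39 [0.1946 0.2076 0.2743 0.2872]
0.54 42 [0.1955 0.2108 0.2728 0.2846]
0.545 37 [0.1994 0.2133 0.2546 0.2807]
0.55 95 [0.2007 0.2039 0.2066 0.2802]
0.555 96 [0.201  0.2633 0.2662 0.2808]
0.56 100 [0.2004 0.257  0.2596 0.2808]
0.565 95 [0.2031 0.2318 0.2344 0.2808]
0.57 96 [0.2027 0.2147 0.2178 0.2803]
0.575 97 [0.2035 0.2056 0.2087 0.2821]
0.58 96 [0.2022 0.2171 0.2197 0.2817]
0.585 93 [0.2017 0.2017 0.2055 0.2812]
0.59 50 [0.2024 0.2685 0.2773 0.2802]
```

```bash
cat >> h.py <<'E'
from scipy.spatial.transform import Rotation as Ro
def mv(xyz,yaw=None):
    s=state();R=Ro.from_euler('xyz',s['tcp_rot']).as_matrix()
    d=R.T@(np.array(xyz)-s['tool_pos'])*1000
    sp=0
    if yaw is not None: # direction angle of tool y modulo pi
        a=np.arctan2(R[1,1],R[0,1]); sp=-((yaw+np.pi/2-a+np.pi/2)%np.pi-np.pi/2)
    print('t',round(float(s['t']),2),'d',np.round(d,1),'spin',round(sp,3),'F',np.round(s['wrist_force'],1),'w',round(float(s['width']),4),'pos',np.round(s['tool_pos'],4),'rot',np.round(s['tcp_rot'],3))
E
python3 - <<'E'
from h import *
w=np.load('c_top.npz')['w'];p=get_image('top')
for k in ['top','side']:
    p=get_image(k);w=cloud(p);r=silhouettes(p,'clamp')[0]['region']|silhouettes(p,'mount_center')[0]['region']
    q=w[r];q=q[~np.isnan(q[:,0])]
    c=q[:,:2]-q[:,:2].mean(0);e=np.linalg.svd(c,full_matrices=False)[2][0];print(k,'yaw',np.arctan2(e[1],e[0]),cv2.minAreaRect((q[:,:2]*1000).astype(np.float32)))
mv((.4875,-.044,.12),.17)
mv((.4875,-.044,.033),.17)
E
```

```text
top yaw -2.9819542105067285 ((520.93359375, -41.21368408203125), (159.81446838378906, 58.66891860961914), 8.984964370727539)
side yaw 0.1587217809595668 ((522.5475463867188, -54.04909896850586), (158.7996826171875, 95.19377899169922), 9.232356071472168)
t 1.55 d [-477.3 -566.4   88.1] spin -0.484 F [0.3 0.5 0.1] w 0.0854 pos [0.2083 0.642  0.2081] rot [-3.142 -0.     2.828]
t 1.55 d [-477.3 -566.4  175.1] spin -0.484 F [0.3 0.5 0.1] w 0.0854 pos [0.2083 0.642  0.2081] rot [-3.142 -0.     2.828]
```

Request:
carry_out(
  rows=[
    {"translation": [-60,-71,0],"spin": -0.1,"grip": 1},
    {"translation": [-119,-142,0],"spin": -0.2,"grip": 1},
    {"translation": [-179,-212,0],"spin": -0.3,"grip": 1},
    {"translation": [-239,-283,20],"spin": -0.4,"grip": 1},
    {"translation": [-298,-354,40],"spin": -0.472,"grip": 1},
    {"translation": [-358,-425,60],"spin": -0.472,"grip": 1},
    {"translation": [-417,-495,80],"spin": -0.472,"grip": 1},
    {"translation": [-477,-566,88],"spin": -0.472,"grip": 1},
    {"translation": [-477,-566,88],"spin": -0.472,"grip": 1},
    {"translation": [-477,-566,88],"spin": -0.472,"grip": 1},
    {"translation": [-477,-566,88],"spin": -0.472,"grip": 1},
    {"translation": [-477,-566,88],"spin": -0.472,"grip": 1},
  ],
)

```text
t: 3.05
tool_pos: [0.4882, -0.0457, 0.1203]
tcp_rot: [-3.141, 0.002, -2.984]
wrist_force: [0.8, -0.8, -0.1]
width: 0.0853
```

```bash
python3 - <<'E'
from h import *
mv((.4878,-.0445,.035),.158)
for n in ['top','side']: 
    p=get_image(n);a=p['img'][130:270,200:380] if n=='top' else p['img'][120:260,200:380]
    cv2.imwrite(f'pics/{n}1.png',cv2.resize(a[...,::-1],None,fx=4,fy=4))
E
```

```text
t 3.05 d [ 0.3  1.3 85.3] spin -0.0 F [ 0.8 -0.8 -0.1] w 0.0853 pos [ 0.4882 -0.0457  0.1203] rot [-3.141e+00  2.000e-03 -2.984e+00]
```

View pics/side1.png

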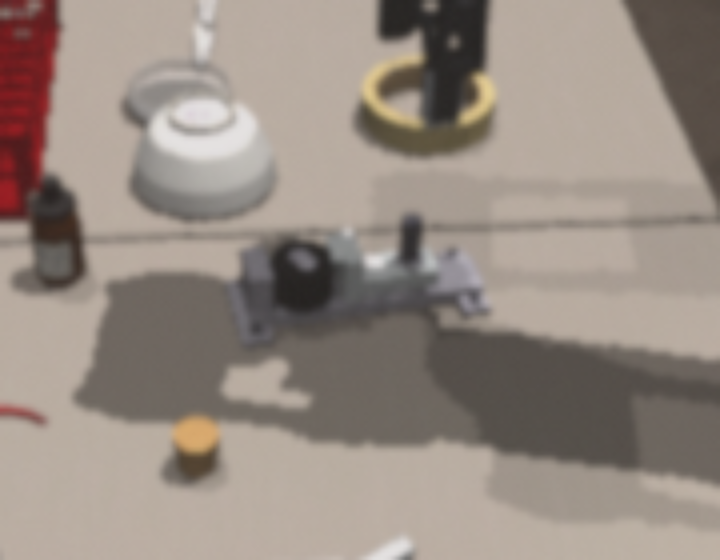

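The side view shows the arm hovering over the clamp, with one finger at about (440,60), the pin at (410,235), and the mount still seated at (302,275). I'll go down and grip the pin.

Request:
carry_out(
  rows=[
    {"translation": [0,1,40],"spin": 0,"grip": 1},
    {"translation": [0,1,70],"spin": 0,"grip": 1},
    {"translation": [0,1,85],"spin": 0,"grip": 0},
    {"translation": [0,1,85],"spin": 0,"grip": -0.4},
    {"translation": [0,1,85],"spin": 0,"grip": -0.8},
    {"translation": [0,1,85],"spin": 0,"grip": -0.8},
    {"translation": [0,1,85],"spin": 0,"grip": -1},
    {"translation": [0,1,85],"spin": 0,"grip": -1},
    {"translation": [0,1,85],"spin": 0,"grip": -1},
  ],
  grip_force=25,
)

```text
t: 4.28
tool_pos: [0.4889, -0.0428, 0.0368]
tcp_rot: [-3.141, 0.003, -2.983]
wrist_force: [0.0, 0.0, 5.5]
width: 0.0001
```

```bash
python3 - <<'E'
from h import *
mv((.4878,-.0445,.035),.158)
for n in ['top','side']: 
    p=get_image(n);a=p['img'][130:270,200:380] if n=='top' else p['img'][120:260,200:380]
    cv2.imwrite(f'pics/{n}2.png',cv2.resize(a[...,::-1],None,fx=4,fy=4))
E
```

```text
t 4.28 d [ 1.4 -1.5  1.8] spin 0.0 F [0.  0.  5.5] w 0.0001 pos [ 0.4889 -0.0428  0.0368] rot [-3.141e+00  3.000e-03 -2.983e+00]
```

View pics/side2.png

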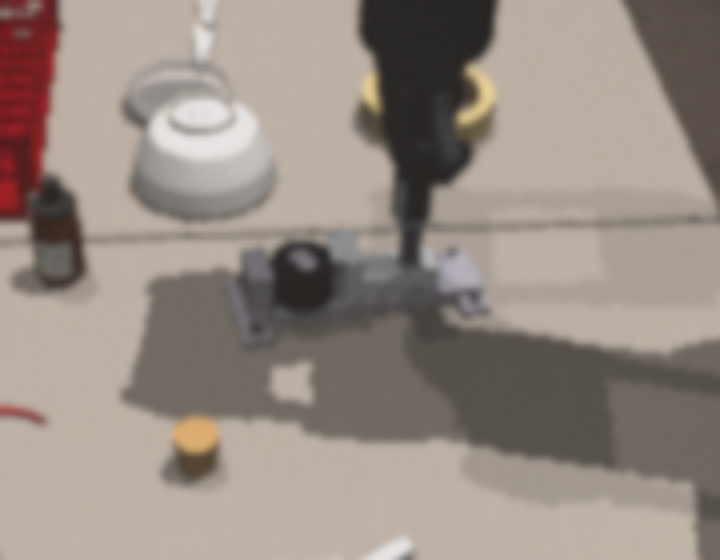

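View pics/top2.png

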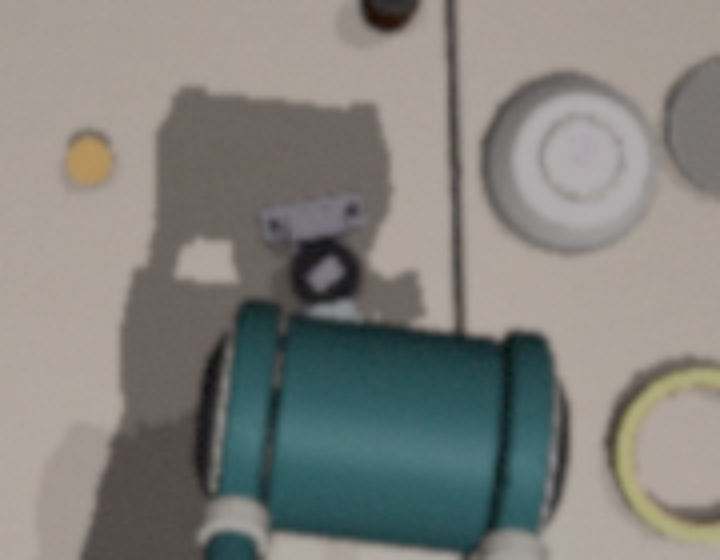

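Request:
carry_out(
  rows=[
    {"translation": [3,0,0],"spin": 0,"grip": -1},
    {"translation": [6,0,0],"spin": 0,"grip": -1},
    {"translation": [9,0,0],"spin": 0,"grip": -1},
    {"translation": [12,0,0],"spin": 0,"grip": -1},
    {"translation": [12,0,0],"spin": 0,"grip": -1},
  ],
)

```text
t: 5.0
tool_pos: [0.4772, -0.0447, 0.0368]
tcp_rot: [-3.141, 0.004, -2.984]
wrist_force: [1.4, 0.3, 6.4]
width: 0.0004
```

```bash
python3 - <<'E'
from h import *
mv((.4878,-.0445,.035),.158)
for n in ['top','side']: 
    p=get_image(n);a=p['img'][130:230,230:350] if n=='top' else p['img'][150:220,240:340]
    cv2.imwrite(f'pics/{n}3.png',cv2.resize(a[...,::-1],None,fx=6,fy=6))
E
```

```text
t 5.0 d [-10.5  -1.4   1.8] spin 0.0 F [1.4 0.3 6.4] w 0.0004 pos [ 0.4772 -0.0447  0.0368] rot [-3.141  0.004 -2.984]
```

View pics/side3.png

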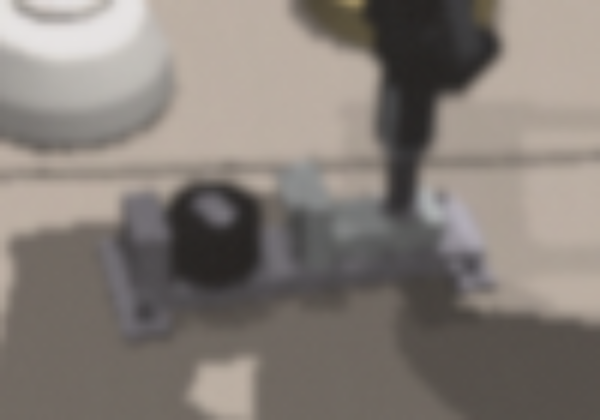

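View pics/top3.png

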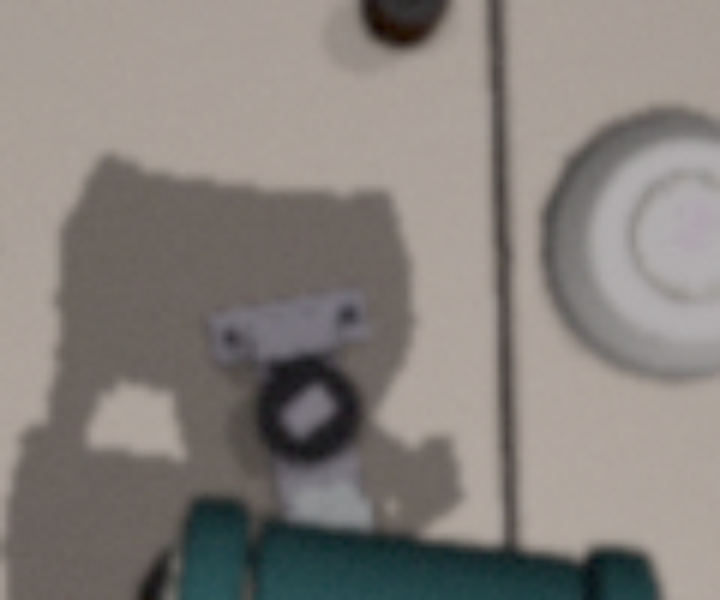

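Request:
carry_out(
  rows=[
    {"translation": [3,0,0],"spin": 0,"grip": -1},
    {"translation": [6,0,0],"spin": 0,"grip": -1},
    {"translation": [8,0,0],"spin": 0,"grip": -1},
    {"translation": [8,0,0],"spin": 0,"grip": -1},
    {"translation": [8,0,0],"spin": 0,"grip": 1},
    {"translation": [8,0,0],"spin": 0,"grip": 1},
    {"translation": [8,0,0],"spin": 0,"grip": 1},
    {"translation": [8,0,0],"spin": 0,"grip": 1},
    {"translation": [8,0,-60],"spin": 0,"grip": 1},
    {"translation": [8,0,-85],"spin": 0,"grip": 1},
    {"translation": [8,0,-85],"spin": 0,"grip": 1},
    {"translation": [8,0,-85],"spin": 0,"grip": 1},
  ],
)

```text
t: 6.6
tool_pos: [0.4664, -0.0456, 0.1189]
tcp_rot: [3.141, -0.002, -2.983]
wrist_force: [-0.3, 0.4, -0.5]
width: 0.0856
```

```bash
python3 - <<'E'
from h import *
mv((.4878,-.0445,.035),.158)
for n in ['top','side']: 
    p=get_image(n);a=p['img'][130:230,230:350] if n=='top' else p['img'][150:220,240:340]
    cv2.imwrite(f'pics/{n}4.png',cv2.resize(a[...,::-1],None,fx=6,fy=6))
    w=cloud(p)
    for o in ['mount_center','jaw_pin','cork']:
        for r in silhouettes(p,o)[:1]:
            q=w[r['region']];q=q[~np.isnan(q[:,0])]
            v,u=np.nonzero(r['region'])
            print(n,o,round(r['p'],2),len(q),np.round(q.mean(0),4),np.round(np.percentile(q,[2,98],axis=0),3).tolist(),onz(p,(u.mean(),v.mean()),.04))
    x,y,z=w[...,0],w[...,1],w[...,2]
    with np.errstate(all='ignore'):
        m=(z>.052)&(z<.07)&(abs(x-.475)<.035)&(abs(y+.045)<.02)
        print('pin',m.sum(),w[m].mean(0) if m.any() else '')
E
```

```text
t 6.6 d [-21.4  -2.3  83.8] spin 0.0 F [-0.3  0.4 -0.5] w 0.0856 pos [ 0.4664 -0.0456  0.1189] rot [ 3.141e+00 -2.000e-03 -2.983e+00]
top mount_center 0.53 259 [ 0.5549 -0.0341  0.0381] [[0.537, -0.052, -0.0], [0.574, -0.016, 0.044]] [ 0.55483553 -0.03413846  0.04      ]
top jaw_pin 0.68 105 [ 0.5088 -0.0435  0.0453] [[0.499, -0.056, 0.026], [0.519, -0.029, 0.05]] [ 0.50866709 -0.04365136  0.04      ]
top cork 0.46 992 [0.5607 0.2341 0.0344] [[0.519, 0.186, 0.002], [0.589, 0.285, 0.044]] [0.56058771 0.23300107 0.04      ]
pin 0 
side mount_center 0.72 207 [ 0.5534 -0.0246  0.0328] [[0.537, -0.048, 0.016], [0.569, -0.012, 0.039]] [ 0.55409961 -0.01613077  0.04      ]
side jaw_pin 0.61 353 [ 0.4858 -0.0381  0.0287] [[0.454, -0.088, -0.003], [0.516, -0.024, 0.057]] [ 0.4882171  -0.02466085  0.04      ]
side cork 0.69 145 [0.6215 0.1035 0.0186] [[0.61, 0.089, 0.002], [0.632, 0.112, 0.025]] [0.62093398 0.12345989 0.04      ]
pin 22 [ 0.46816493 -0.04363913  0.0561182 ]
```

View pics/side4.png

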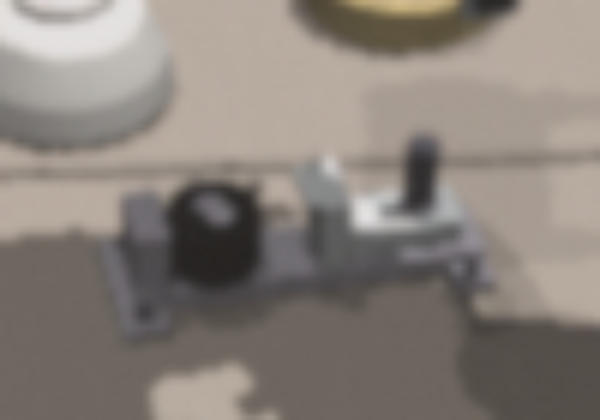

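View pics/top4.png

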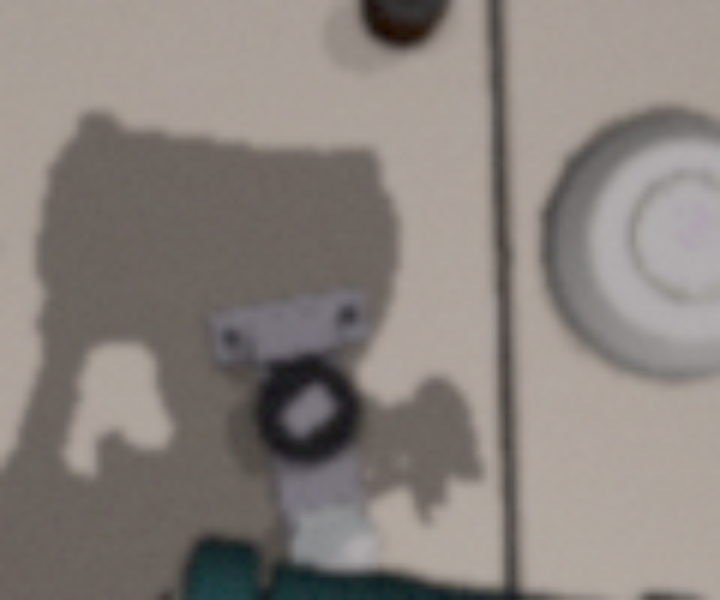

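```bash
python3 - <<'E'
from h import *
p=get_image('side');s=state();T=s['tool_pos'];print(T)
R=Ro.from_euler('xyz',s['tcp_rot']).as_matrix()
im=p['img'].copy()
for o in ([0,0,0],[0,.0425,-.013],[0,-.0425,-.013]):
    X=T+R@np.array(o);uv=cv2.projectPoints(X[None],np.array(p['rvec']),np.array(p['tvec']),np.array([[p['fx'],0,p['cx']],[0,p['fy'],p['cy']],[0,0,1.]]),None)[0].ravel()
    print(o,uv);im[int(round(uv[1])),int(round(uv[0]))]=(255,0,0)
cv2.imwrite('pics/side5.png',cv2.resize(im[80:220,240:400][...,::-1],None,fx=4,fy=4,interpolation=0))
w=cloud(p);
with np.errstate(all='ignore'):
    x,y,z=w[...,0],w[...,1],w[...,2]
    m=(z>.08)&(abs(x-T[0])<.05)&(abs(y-T[1])<.09)
    q=w[m];print(np.round(q[q[:,2].argsort()][:25],3))
E
```

```text
[ 0.46722378 -0.04570579  0.11967655]
[0, 0, 0] [312.34855347 152.56962143]
[0, 0.0425, -0.013] [318.50092044 158.35622698]
[0, -0.0425, -0.013] [307.49105448 138.27654258]
[[ 0.474 -0.088  0.153]
 [ 0.451  0.002  0.154]
 [ 0.458  0.002  0.154]
 [ 0.477 -0.085  0.154]
 [ 0.479 -0.085  0.154]
 [ 0.46   0.003  0.155]
 [ 0.465 -0.089  0.155]
 [ 0.456  0.004  0.155]
 [ 0.482 -0.085  0.155]
 [ 0.454  0.004  0.155]
 [ 0.467  0.003  0.155]
 [ 0.472 -0.088  0.156]
 [ 0.465  0.005  0.156]
 [ 0.474 -0.087  0.156]
 [ 0.463  0.005  0.156]
 [ 0.47  -0.087  0.156]
 [ 0.479 -0.087  0.156]
 [ 0.482 -0.087  0.156]
 [ 0.477 -0.087  0.156]
 [ 0.462 -0.09   0.156]
 [ 0.45   0.004  0.157]
 [ 0.468 -0.085  0.157]
 [ 0.465  0.003  0.157]
 [ 0.467  0.004  0.158]
 [ 0.465 -0.088  0.158]]
```

View pics/side5.png

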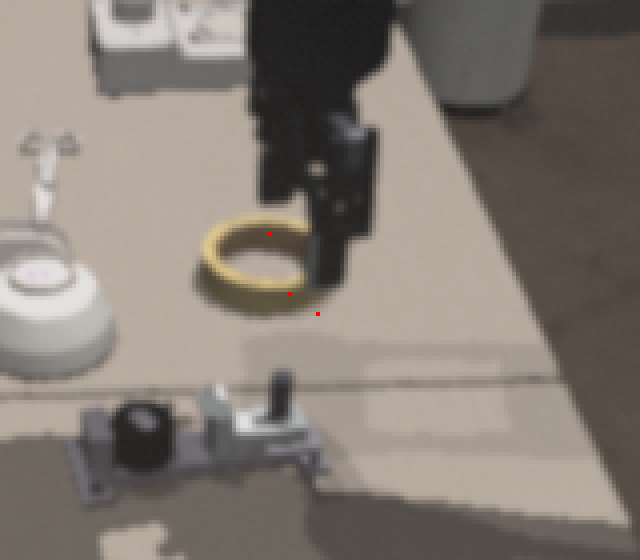

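The images and the 6 N load show that the real fingertips sit about 21 mm behind the reported TCP when shut and about 33 mm when open. The shut fingers were resting on top of the pin, and friction dragged the jaw open by about 19 mm. I'll allow for this offset from here on.

```bash
python3 - <<'E'
from h import *
mv((.5557,-.034,-.006),.158)
E
```

```text
t 7.05 d [-89.3  -2.4 125.6] spin 0.0 F [ 0.6  0.3 -0.1] w 0.0855 pos [ 0.4672 -0.0457  0.1197] rot [ 3.141e+00 -1.000e-03 -2.983e+00]
```

Request:
carry_out(
  rows=[
    {"translation": [-50,-2,0],"spin": 0,"grip": 1},
    {"translation": [-89,-2,0],"spin": 0,"grip": 1},
    {"translation": [-89,-2,0],"spin": 0,"grip": 1},
    {"translation": [-89,-2,40],"spin": 0,"grip": 1},
    {"translation": [-89,-2,80],"spin": 0,"grip": 1},
    {"translation": [-89,-2,110],"spin": 0,"grip": 1},
    {"translation": [-89,-2,125],"spin": 0,"grip": 1},
    {"translation": [-89,-2,125],"spin": 0,"grip": 1},
    {"translation": [-89,-2,125],"spin": 0,"grip": 1},
  ],
)

```text
t: 8.18
tool_pos: [0.5568, -0.0339, -0.0035]
tcp_rot: [-3.141, 0.002, -2.983]
wrist_force: [-0.2, -0.2, 0.5]
width: 0.0853
```

```bash
python3 - <<'E'
from h import *
mv((.5557,-.034,-.006),.158)
p=get_image('side');cv2.imwrite('pics/side6.png',cv2.resize(p['img'][110:230,220:340][...,::-1],None,fx=5,fy=5))
E
```

```text
t 8.18 d [1.1 0.  2.5] spin 0.0 F [-0.2 -0.2  0.5] w 0.0853 pos [ 0.5568 -0.0339 -0.0035] rot [-3.141e+00  2.000e-03 -2.983e+00]
```

View pics/side6.png

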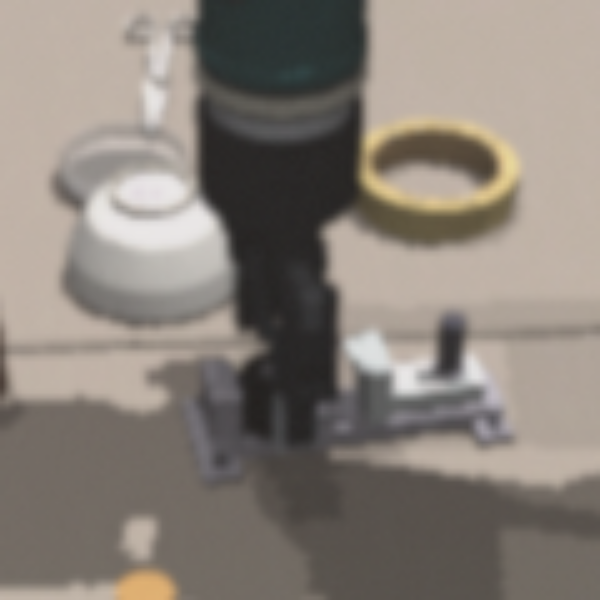

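The fingers straddle the mount: the near finger is at (300,410) with the mount behind it at (262,400). I'll close and lift.

Request:
carry_out(
  rows=[
    {"translation": [0,0,2],"spin": 0,"grip": 0.4},
    {"translation": [0,0,2],"spin": 0,"grip": 0},
    {"translation": [0,0,2],"spin": 0,"grip": -0.2},
    {"translation": [0,0,2],"spin": 0,"grip": -0.5},
    {"translation": [0,0,2],"spin": 0,"grip": -0.5},
    {"translation": [0,0,2],"spin": 0,"grip": -0.5},
    {"translation": [0,0,2],"spin": 0,"grip": -0.5},
  ],
  grip_force=40,
)

```text
t: 9.1
tool_pos: [0.5562, -0.0337, -0.0063]
tcp_rot: [-3.141, 0.001, -2.983]
wrist_force: [-1.4, 0.1, 6.5]
width: 0.0376
```

```bash
python3 - <<'E'
from h import *
mv((.5557,-.034,-.006),.158)
p=get_image('side');cv2.imwrite('pics/side7.png',cv2.resize(p['img'][150:220,230:330][...,::-1],None,fx=7,fy=7))
E
```

```text
t 9.1 d [ 0.5 -0.2 -0.3] spin 0.0 F [-1.4  0.1  6.5] w 0.0376 pos [ 0.5562 -0.0337 -0.0063] rot [-3.141e+00  1.000e-03 -2.983e+00]
```

View pics/side7.png

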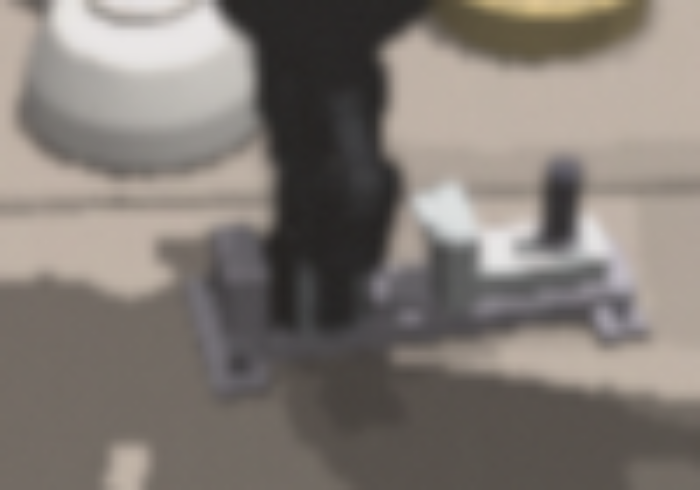

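Request:
carry_out(
  rows=[
    {"translation": [0,0,-5],"spin": 0,"grip": -0.5},
    {"translation": [0,0,-10],"spin": 0,"grip": -0.5},
    {"translation": [0,0,-20],"spin": 0,"grip": -0.5},
    {"translation": [0,0,-35],"spin": 0,"grip": -0.5},
    {"translation": [0,0,-50],"spin": 0,"grip": -0.5},
    {"translation": [0,0,-65],"spin": 0,"grip": -0.5},
    {"translation": [0,0,-65],"spin": 0,"grip": -0.5},
    {"translation": [0,0,-65],"spin": 0,"grip": -0.5},
  ],
)

```text
t: 10.15
tool_pos: [0.5554, -0.0337, 0.0581]
tcp_rot: [3.142, -0.0, -2.983]
wrist_force: [0.0, -0.1, -0.9]
width: 0.0375
```

```bash
python3 - <<'E'
from h import *
mv((.5557,-.034,-.006),.158)
p=get_image('side');cv2.imwrite('pics/side8.png',cv2.resize(p['img'][120:220,230:340][...,::-1],None,fx=6,fy=6))
w=cloud(p)
for r in silhouettes(p,'mount_center')[:2]:
    q=w[r['region']];q=q[~np.isnan(q[:,0])];print(r['p'],r['uv'],len(q),np.percentile(q,[2,50,98],axis=0).round(3).tolist())
E
```

```text
t 10.15 d [-0.2 -0.4 64.1] spin 0.0 F [ 0.  -0.1 -0.9] w 0.0375 pos [ 0.5554 -0.0337  0.0581] rot [ 3.142 -0.    -2.983]
0.42 [268.9, 167.6] 77 [[0.562, -0.044, 0.076], [0.568, -0.022, 0.098], [0.572, -0.015, 0.104]]
```

View pics/side8.png

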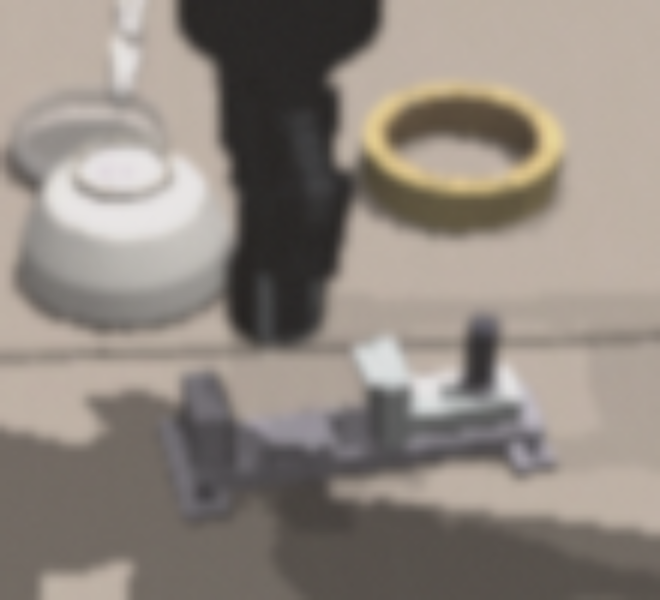

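```bash
python3 - <<'E'
from h import *
for n in ['top','side']:
    w=np.load(f'c_{n}.npz')['w'];x,y,z=w[...,0],w[...,1],w[...,2]
    with np.errstate(all='ignore'): m=(z>.034)&(z<.048)&(x>.5475)&(x<.60)&(y>.19)&(y<.30)
    q=w[m][:,:2].astype(np.float32)*1000;print(n,cv2.minAreaRect(q))
    with np.errstate(all='ignore'): m=(z>.03)&(z<.048)&(x>.50)&(x<.543)&(y>.17)&(y<.31)
    q=w[m];
    for sgn in (-1,1):
        k=q[(q[:,1]-.24)*sgn>0][:,:2];f=cv2.fitLine((k*1000).astype(np.float32),cv2.DIST_HUBER,0,.01,.01).ravel();print(np.degrees(np.arctan(f[1]/f[0])),f[2:])
mv((.494,.239,.1),0)
E
```

```text
top ((568.6814575195312, 238.0290069580078), (42.12089920043945, 80.23412322998047), 0.24748441576957703)
36.361378 [529.3258  192.74371]
-34.80701 [527.6628  279.87192]
side ((568.544677734375, 241.2499542236328), (41.88433074951172, 81.22286987304688), 1.3176383972167969)
35.29435 [529.48755 198.05128]
-35.067627 [527.43164 284.6102 ]
t 10.25 d [ 17.3 278.8 -42.5] spin 0.158 F [-0.   0.1 -0.1] w 0.0378 pos [ 0.5549 -0.0336  0.0574] rot [ 3.141e+00 -1.000e-03 -2.983e+00]
```

Request:
carry_out(
  rows=[
    {"translation": [0,0,-30],"spin": 0,"grip": -0.5},
    {"translation": [2,40,-43],"spin": 0.03,"grip": -0.5},
    {"translation": [5,90,-43],"spin": 0.06,"grip": -0.5},
    {"translation": [9,140,-43],"spin": 0.09,"grip": -0.5},
    {"translation": [12,190,-43],"spin": 0.12,"grip": -0.5},
    {"translation": [15,235,-43],"spin": 0.15,"grip": -0.5},
    {"translation": [17,265,-43],"spin": 0.155,"grip": -0.5},
    {"translation": [17,279,-43],"spin": 0.155,"grip": -0.5},
    {"translation": [17,279,-43],"spin": 0.155,"grip": -0.5},
    {"translation": [17,279,-43],"spin": 0.155,"grip": -0.5},
    {"translation": [17,279,-43],"spin": 0.155,"grip": -0.5},
  ],
)

```text
t: 11.62
tool_pos: [0.4952, 0.2381, 0.101]
tcp_rot: [-3.141, -0.0, -3.14]
wrist_force: [0.6, -0.2, -0.8]
width: 0.0376
```

```bash
python3 - <<'E'
from h import *
mv((.494,.239,-.012),0)
p=get_image('side');cv2.imwrite('pics/side9.png',cv2.resize(p['img'][200:330,230:360][...,::-1],None,fx=5,fy=5))
E
```

```text
t 11.62 d [  1.1   1.  113. ] spin 0.002 F [ 0.6 -0.2 -0.8] w 0.0376 pos [0.4952 0.2381 0.101 ] rot [-3.141 -0.    -3.14 ]
```

View pics/side9.png

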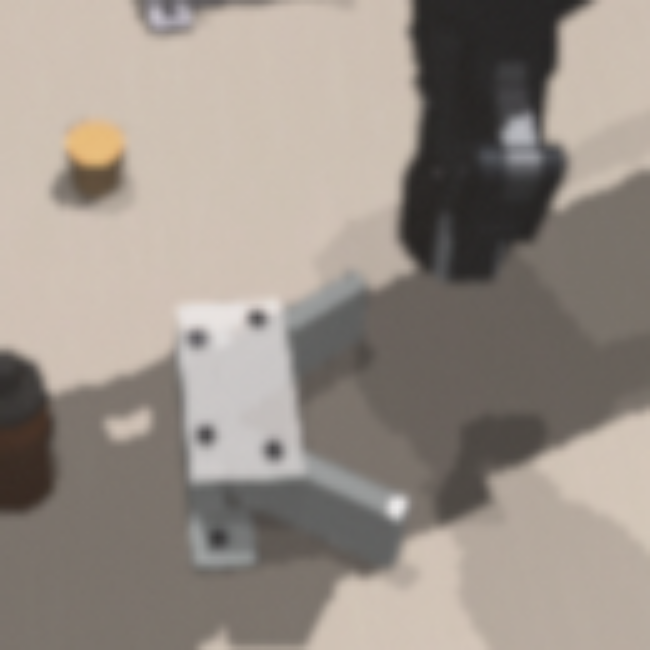

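Request:
carry_out(
  rows=[
    {"translation": [4,1,40],"spin": 0,"grip": -0.5},
    {"translation": [4,1,80],"spin": 0,"grip": -0.5},
    {"translation": [4,1,105],"spin": 0,"grip": -0.5},
    {"translation": [4,1,112],"spin": 0,"grip": -0.5},
    {"translation": [4,1,114],"spin": 0,"grip": -0.5},
    {"translation": [4,1,116],"spin": 0,"grip": -0.5},
    {"translation": [4,1,117],"spin": 0,"grip": -0.5},
    {"translation": [4,1,117],"spin": 0,"grip": -0.5},
  ],
)

```text
t: 12.68
tool_pos: [0.4914, 0.2404, -0.0152]
tcp_rot: [3.141, 0.001, -3.138]
wrist_force: [0.2, -0.2, -0.3]
width: 0.0375
```

```bash
python3 - <<'E'
from h import *
mv((.494,.239,-.018),0)
p=get_image('side');cv2.imwrite('pics/side10.png',cv2.resize(p['img'][220:330,250:380][...,::-1],None,fx=5,fy=5))
E
```

```text
t 12.68 d [-2.6 -1.4  2.8] spin 0.003 F [ 0.2 -0.2 -0.3] w 0.0375 pos [ 0.4914  0.2404 -0.0152] rot [ 3.141e+00  1.000e-03 -3.138e+00]
```

View pics/side10.png

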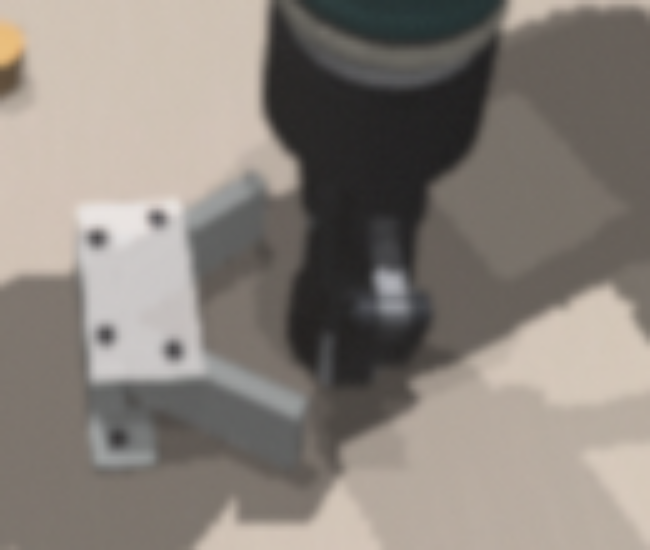

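Request:
carry_out(
  rows=[
    {"translation": [0,0,1],"spin": 0,"grip": -0.5},
    {"translation": [0,0,2],"spin": 0,"grip": -0.5},
    {"translation": [0,0,2],"spin": 0,"grip": -0.5},
    {"translation": [0,0,2],"spin": 0,"grip": -0.5},
  ],
)

```text
t: 13.22
tool_pos: [0.4908, 0.2401, -0.018]
tcp_rot: [-3.142, -0.0, -3.138]
wrist_force: [-0.0, 0.5, -0.9]
width: 0.0377
```

Request:
carry_out(
  rows=[
    {"translation": [0,0,1],"spin": 0,"grip": -0.5},
    {"translation": [0,0,1],"spin": 0,"grip": -0.5},
    {"translation": [0,0,1],"spin": 0,"grip": -0.5},
  ],
)

```text
t: 13.6
tool_pos: [0.491, 0.2402, -0.0183]
tcp_rot: [3.142, 0.0, -3.138]
wrist_force: [-3.0, -0.3, 5.5]
width: 0.0374
```

Request:
carry_out(
  rows=[
    {"translation": [0,0,0],"spin": 0,"grip": 0.1},
    {"translation": [0,0,0],"spin": 0,"grip": 0.4},
    {"translation": [0,0,0],"spin": 0,"grip": 0.4},
    {"translation": [0,0,0],"spin": 0,"grip": 0.4},
    {"translation": [0,0,-20],"spin": 0,"grip": 0.4},
    {"translation": [0,0,-60],"spin": 0,"grip": 0.4},
    {"translation": [20,0,-80],"spin": 0,"grip": 0},
    {"translation": [70,0,-80],"spin": 0,"grip": -0.5},
    {"translation": [80,0,-80],"spin": 0,"grip": -0.5},
    {"translation": [80,0,-80],"spin": 0,"grip": -0.5},
    {"translation": [80,0,-80],"spin": 0,"grip": -0.5},
  ],
)

```text
t: 14.98
tool_pos: [0.4122, 0.2403, 0.0614]
tcp_rot: [3.141, 0.001, -3.138]
wrist_force: [-0.2, 0.2, 0.5]
width: 0.0211
```

```bash
python3 - <<'E'
from h import *
mv((.44,.239,-.016),0)
for n in ['side','top']:
    p=get_image(n);a=p['img'][220:330,250:380] if n=='side' else p['img'][150:260,110:240]
    cv2.imwrite(f'pics/{n}11.png',cv2.resize(a[...,::-1],None,fx=5,fy=5))
    w=cloud(p);x,y,z=w[...,0],w[...,1],w[...,2]
    for r in silhouettes(p,'mount_center')[:2]:
        q=w[r['region']];q=q[~np.isnan(q[:,0])];print(n,r['p'],r['uv'],len(q),np.percentile(q,[2,50,98],axis=0).round(3).tolist())
E
```

```text
t 14.97 d [-27.7  -1.4  77.4] spin 0.003 F [-0.2  0.2  0.5] w 0.0211 pos [0.4122 0.2403 0.0614] rot [ 3.141e+00  1.000e-03 -3.138e+00]
side 0.74 [316.5, 285.6] 448 [[0.472, 0.225, -0.001], [0.492, 0.248, 0.025], [0.509, 0.261, 0.027]]
top 0.75 [160.7, 226.5] 301 [[0.471, 0.219, -0.001], [0.491, 0.236, 0.028], [0.511, 0.256, 0.032]]
```

View pics/side11.png

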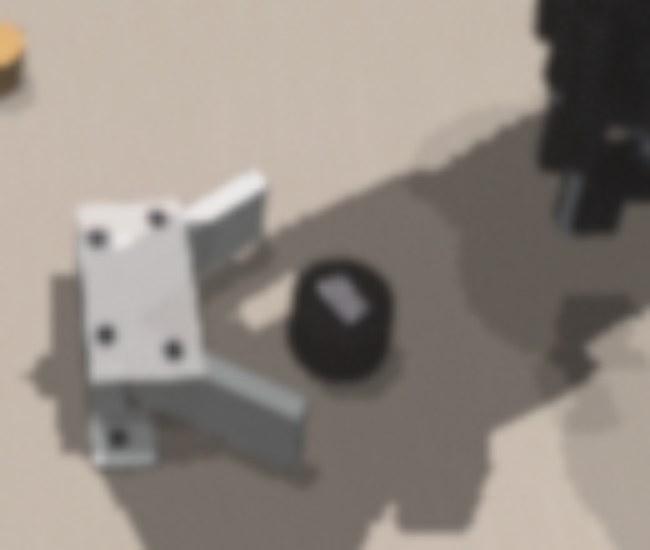

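View pics/top11.png

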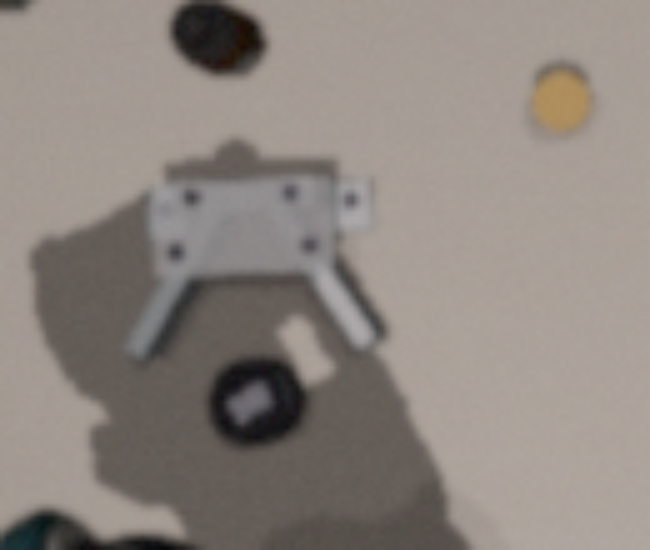

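The mount stands upright at about (0.491, 0.239), in line with the nest mouth. Next I'll lower the half-closed fingers behind it and push.

Request:
carry_out(
  rows=[
    {"translation": [0,-1,40],"spin": 0,"grip": -0.5},
    {"translation": [0,-1,70],"spin": 0,"grip": -0.5},
    {"translation": [0,-1,77],"spin": 0,"grip": -0.5},
    {"translation": [-20,-1,77],"spin": 0,"grip": -0.5},
    {"translation": [-40,-1,77],"spin": 0,"grip": -0.5},
    {"translation": [-48,-1,77],"spin": 0,"grip": -0.5},
    {"translation": [-52,-1,77],"spin": 0,"grip": -0.5},
    {"translation": [-56,-1,77],"spin": 0,"grip": -0.5},
    {"translation": [-60,-1,77],"spin": 0,"grip": -0.5},
    {"translation": [-64,-1,77],"spin": 0,"grip": -0.5},
    {"translation": [-68,-1,77],"spin": 0,"grip": -0.5},
    {"translation": [-68,-1,77],"spin": 0,"grip": -0.5},
  ],
)

```text
t: 16.68
tool_pos: [0.4794, 0.2392, -0.0158]
tcp_rot: [3.141, 0.0, -3.138]
wrist_force: [0.3, -0.0, 0.7]
width: 0.0212
```

```bash
python3 - <<'E'
from h import *
mv((.5236,.2396,-.016),0)
for n in ['side','top']:
    p=get_image(n);a=p['img'][220:330,250:380] if n=='side' else p['img'][150:260,110:240]
    cv2.imwrite(f'pics/{n}12.png',cv2.resize(a[...,::-1],None,fx=5,fy=5))
E
```

```text
t 16.68 d [-44.2   0.3   0.2] spin 0.003 F [ 0.3 -0.   0.7] w 0.0212 pos [ 0.4794  0.2392 -0.0158] rot [ 3.141  0.    -3.138]
```

View pics/side12.png

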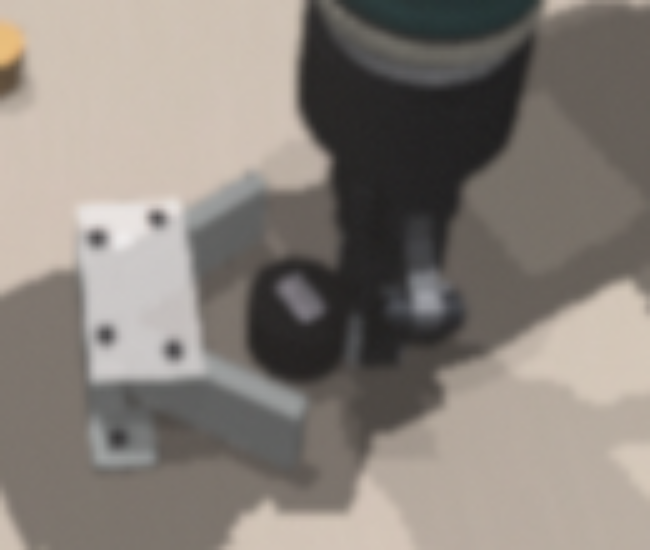

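The mount has slid forward upright, now at (300,320), with the fingers behind it. I'll keep pushing.

Request:
carry_out(
  rows=[
    {"translation": [-4,0,0],"spin": 0,"grip": -0.5},
    {"translation": [-8,0,0],"spin": 0,"grip": -0.5},
    {"translation": [-12,0,0],"spin": 0,"grip": -0.5},
    {"translation": [-16,0,0],"spin": 0,"grip": -0.5},
    {"translation": [-20,0,0],"spin": 0,"grip": -0.5},
    {"translation": [-24,0,0],"spin": 0,"grip": -0.5},
    {"translation": [-28,0,0],"spin": 0,"grip": -0.5},
    {"translation": [-32,0,0],"spin": 0,"grip": -0.5},
    {"translation": [-35,0,0],"spin": 0,"grip": -0.5},
    {"translation": [-37,0,0],"spin": 0,"grip": -0.5},
    {"translation": [-38,0,0],"spin": 0,"grip": -0.5},
    {"translation": [-38,0,0],"spin": 0,"grip": -0.5},
  ],
)

```text
t: 18.27
tool_pos: [0.517, 0.2392, -0.0159]
tcp_rot: [3.142, 0.0, -3.138]
wrist_force: [0.2, -0.1, 0.3]
width: 0.0215
```

Request:
carry_out(
  rows=[
    {"translation": [-1,0,0],"spin": 0,"grip": -0.5},
    {"translation": [-2,0,0],"spin": 0,"grip": -0.5},
    {"translation": [-3,0,0],"spin": 0,"grip": -0.5},
    {"translation": [-3,0,0],"spin": 0,"grip": -0.5},
  ],
)

```text
t: 18.77
tool_pos: [0.5201, 0.2393, -0.0159]
tcp_rot: [3.142, 0.0, -3.138]
wrist_force: [0.0, -0.1, -0.6]
width: 0.021
```

```bash
cat > look.py <<'E'
from h import *
import sys
k=sys.argv[1]
mv((.5236,.2396,-.016),0)
for n in ['side','top']:
    p=get_image(n);a=p['img'][220:330,250:380] if n=='side' else p['img'][150:260,110:240]
    cv2.imwrite(f'pics/{n}{k}.png',cv2.resize(a[...,::-1],None,fx=5,fy=5))
    w=cloud(p)
    for r in silhouettes(p,'mount_center')[:2]:
        v,u=np.nonzero(r['region']);q=w[r['region']];q=q[~np.isnan(q[:,0])];print(n,r['p'],r['uv'],len(q),np.percentile(q,[2,50,98],axis=0).round(3).tolist())
E
python3 look.py 13
```

```text
t 18.77 d [-3.5  0.3  0.1] spin 0.003 F [ 0.  -0.1 -0.6] w 0.021 pos [ 0.5201  0.2393 -0.0159] rot [ 3.142  0.    -3.138]
side 0.42 [293.0, 282.9] 170 [[0.53, 0.224, 0.008], [0.538, 0.245, 0.026], [0.548, 0.261, 0.039]]
top 0.55 [165.5, 204.8] 53 [[0.534, 0.205, 0.006], [0.543, 0.222, 0.028], [0.549, 0.231, 0.148]]
```

View pics/side13.png

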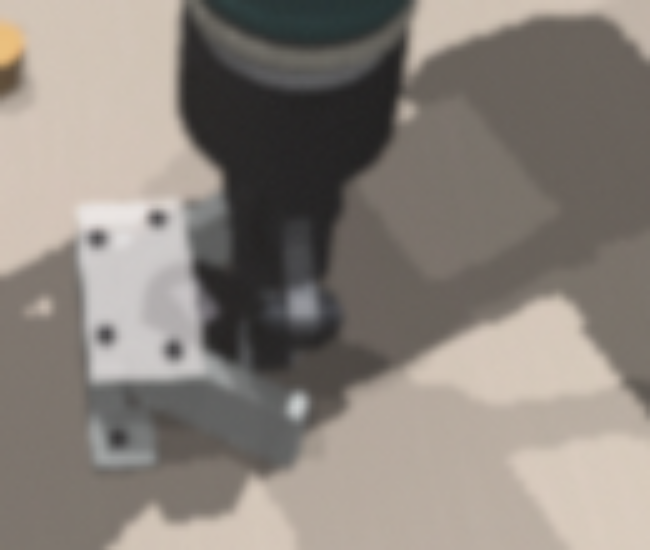

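Request:
carry_out(
  rows=[
    {"translation": [-1,0,0],"spin": 0,"grip": -0.5},
    {"translation": [-2,0,0],"spin": 0,"grip": -0.5},
    {"translation": [-2,0,0],"spin": 0,"grip": -0.5},
  ],
)

```text
t: 19.35
tool_pos: [0.522, 0.2393, -0.0159]
tcp_rot: [3.142, 0.0, -3.138]
wrist_force: [-0.1, -0.6, -0.1]
width: 0.0212
```

Request:
carry_out(
  rows=[
    {"translation": [-1,0,0],"spin": 0,"grip": -0.5},
    {"translation": [-1,0,0],"spin": 0,"grip": -0.5},
    {"translation": [-1,0,0],"spin": 0,"grip": -0.5},
  ],
)

```text
t: 19.73
tool_pos: [0.523, 0.2393, -0.0159]
tcp_rot: [3.142, 0.0, -3.138]
wrist_force: [-0.1, -0.4, -0.3]
width: 0.0217
```

Request:
carry_out(
  rows=[
    {"translation": [-1,0,0],"spin": 0,"grip": -0.5},
    {"translation": [-1,0,0],"spin": 0,"grip": -0.5},
    {"translation": [-1,0,0],"spin": 0,"grip": -0.5},
  ],
)

```text
t: 20.1
tool_pos: [0.524, 0.2392, -0.0159]
tcp_rot: [-3.142, 0.0, -3.138]
wrist_force: [0.5, -0.4, 0.6]
width: 0.0215
```

Request:
carry_out(
  rows=[
    {"translation": [-1,0,0],"spin": 0,"grip": -0.5},
    {"translation": [-1,0,0],"spin": 0,"grip": -0.5},
    {"translation": [-1,0,0],"spin": 0,"grip": -0.5},
  ],
)

```text
t: 20.48
tool_pos: [0.525, 0.2393, -0.0159]
tcp_rot: [3.142, 0.0, -3.138]
wrist_force: [-0.1, 1.1, -0.4]
width: 0.0214
```

Request:
carry_out(
  rows=[
    {"translation": [-1,0,0],"spin": 0,"grip": -0.5},
    {"translation": [-1,0,0],"spin": 0,"grip": -0.5},
    {"translation": [-1,0,0],"spin": 0,"grip": -0.5},
  ],
)

```text
t: 20.85
tool_pos: [0.5257, 0.2393, -0.016]
tcp_rot: [-3.142, -0.0, -3.138]
wrist_force: [-1.3, 0.4, 0.2]
width: 0.0214
```

```bash
python3 look.py 14
```

```text
t 20.85 d [2.1 0.3 0. ] spin 0.003 F [-1.3  0.4  0.2] w 0.0214 pos [ 0.5257  0.2393 -0.016 ] rot [-3.142 -0.    -3.138]
side 0.57 [280.5, 290.8] 1501 [[0.516, 0.204, -0.0], [0.563, 0.268, 0.036], [0.589, 0.295, 0.04]]
side 0.47 [291.5, 281.0] 95 [[0.536, 0.223, 0.013], [0.541, 0.242, 0.025], [0.546, 0.259, 0.029]]
```

View pics/side14.png

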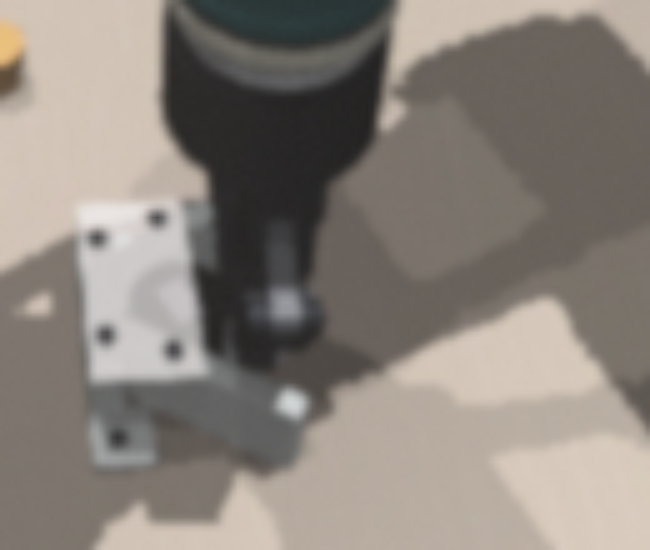

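Request:
carry_out(
  rows=[
    {"translation": [-1,0,0],"spin": 0,"grip": -0.5},
    {"translation": [-1,0,0],"spin": 0,"grip": -0.5},
    {"translation": [-1,0,0],"spin": 0,"grip": -0.5},
  ],
)

```text
t: 21.42
tool_pos: [0.5259, 0.2393, -0.0161]
tcp_rot: [-3.141, -0.002, -3.138]
wrist_force: [-5.0, 1.0, 2.8]
width: 0.0216
```

Request:
carry_out(
  rows=[
    {"translation": [-1,0,0],"spin": 0,"grip": -0.5},
    {"translation": [-1,0,0],"spin": 0,"grip": -0.5},
    {"translation": [-1,0,0],"spin": 0,"grip": -0.5},
  ],
)

```text
t: 21.8
tool_pos: [0.5261, 0.2393, -0.0162]
tcp_rot: [-3.141, -0.003, -3.139]
wrist_force: [-6.7, 1.5, 4.7]
width: 0.0216
```

Request:
carry_out(
  rows=[
    {"translation": [4,0,0],"spin": 0,"grip": -0.5},
    {"translation": [20,0,0],"spin": 0,"grip": -0.5},
    {"translation": [60,0,0],"spin": 0,"grip": -0.5},
    {"translation": [90,0,-40],"spin": 0,"grip": -0.5},
    {"translation": [100,0,-100],"spin": 0,"grip": -0.5},
    {"translation": [100,-50,-140],"spin": 0,"grip": -0.5},
    {"translation": [100,-100,-140],"spin": 0,"grip": -0.5},
    {"translation": [100,-150,-140],"spin": 0,"grip": -0.5},
    {"translation": [100,-200,-140],"spin": 0,"grip": -0.5},
    {"translation": [100,-200,-140],"spin": 0,"grip": -0.5},
    {"translation": [100,-200,-140],"spin": 0,"grip": -0.5},
  ],
)

```text
t: 23.18
tool_pos: [0.4282, 0.0391, 0.124]
tcp_rot: [3.141, 0.0, -3.139]
wrist_force: [1.3, 0.3, 0.1]
width: 0.0214
```

```bash
python3 look.py 15; python3 - <<'E'
from h import *
for n in ['top','side']:
    p=get_image(n);w=cloud(p);x,y,z=w[...,0],w[...,1],w[...,2]
    g=p['img'].max(-1)
    with np.errstate(all='ignore'): m=(z>.004)&(z<.031)&(x>.51)&(x<.55)&(abs(y-.24)<.026)&(g<75)
    q=w[m];print(n,m.sum(),q.min(0).round(4),np.percentile(q,[3,50,97],axis=0).round(4).tolist())
E
```

```text
t 23.18 d [-95.7 200.2 140.1] spin 0.002 F [1.3 0.3 0.1] w 0.0214 pos [0.4282 0.0391 0.124 ] rot [ 3.141  0.    -3.139]
side 0.51 [291.5, 281.2] 110 [[0.534, 0.215, 0.003], [0.54, 0.244, 0.026], [0.546, 0.258, 0.028]]
top 61 [0.5339 0.2195 0.0103] [[0.534, 0.2205, 0.0147], [0.5407, 0.2334, 0.0274], [0.5455, 0.2518, 0.0302]]
side 60 [0.5357 0.2261 0.013 ] [[0.5364, 0.227, 0.0179], [0.5402, 0.2437, 0.0255], [0.5438, 0.2562, 0.0272]]
```

View pics/side15.png

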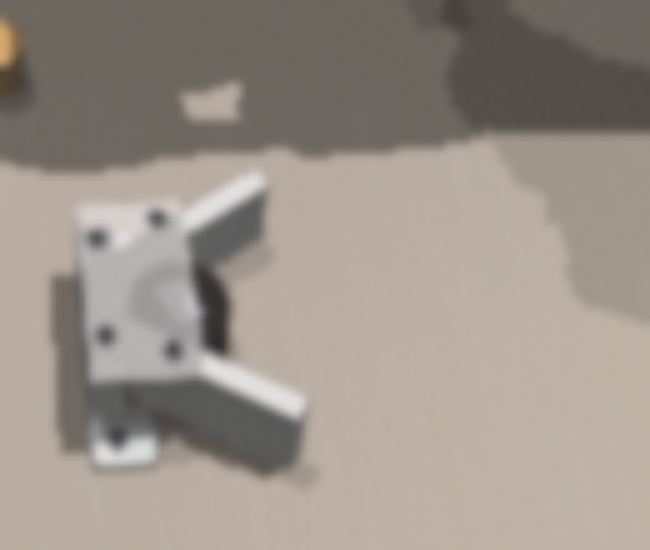

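View pics/top15.png

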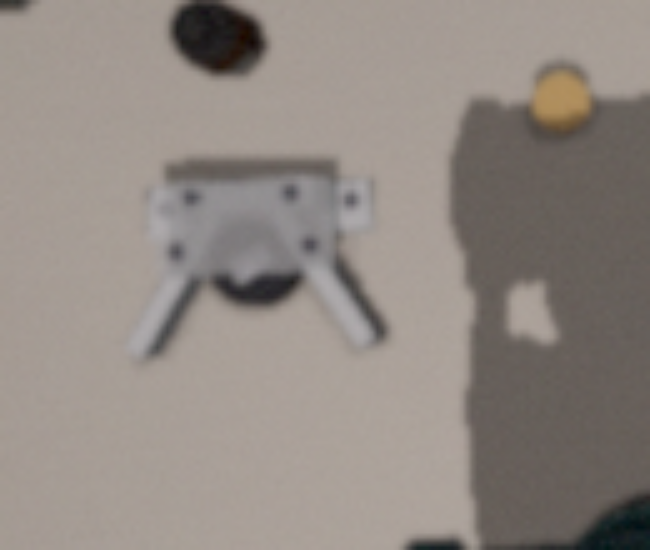

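```bash
python3 - <<'E'
from h import *
p=get_image('top')
a=cv2.imread('pics/top11.png');b=cv2.imread('pics/top15.png')
for nm,I in (('before',a),('after',b)):
    for c in (250,260,270):
        col=I[:,c-8:c+8].mean((1,2))
        r0=445 if nm=='before' else 303
        s=col[r0-25:r0+35];g=np.gradient(cv2.GaussianBlur(s[:,None],(1,9),0).ravel());i=g.argmax()+r0-25
        X=onz(p,(110+(c-2)/5,150+(i-2)/5),.02);print(nm,c,i,X.round(4))
for o in ['cork','tape_roll','dropper_bottle']:
    for n in ['top','side']:
        q=get_image(n);w=cloud(q);r=silhouettes(q,o)[:1]
        if r: print(o,n,np.round(np.nanmedian(w[r[0]['region']],0),3),r[0]['p'])
E
```

```text
before 250 445 [0.4694 0.2413 0.02  ]
before 260 444 [0.4698 0.2368 0.02  ]
before 270 444 [0.4697 0.2322 0.02  ]
after 250 305 [0.5327 0.2404 0.02  ]
after 260 305 [0.5326 0.2358 0.02  ]
after 270 304 [0.5329 0.2313 0.02  ]
cork top [0.623 0.096 0.026] 0.43
cork side [0.623 0.106 0.022] 0.5
tape_roll top [ 0.448 -0.245  0.024] 0.57
tape_roll side [ 0.447 -0.229  0.013] 0.88
dropper_bottle top [ 0.705 -0.074  0.06 ] 0.78
dropper_bottle side [ 0.708 -0.062  0.038] 0.76
```

```bash
python3 -c "
from station import *
print(sign_off())"
```

```text
the job is handed in; nothing more can be done
None
```

The mount is in the inspection nest and looks fully home against both rails. I handed the job in at about 24 s of the 58 s allowed; no verdict was reported.

**What I did:**
- Slid the jaw open by about 19 mm.
- Gripped the mount along the clamp's y and lifted it out.
- Stood it upright in front of the nest mouth at about (0.491, 0.239).
- Pushed it in with half-closed fingers until they stopped at 5 to 7 N, then backed well clear.

**Last checks:**
- **Position:** the mount's rear edge puts its centre at x ≈ 0.5527, against a seat I measured at ≈ 0.5516. That is about 1 mm, inside the 3 mm allowed. The mount sits symmetrically between the rails in the top view.
- **Upright:** its top showed at about 28 mm, so it is standing on the bench.
- **Other things:** the cork, tape roll and dropper bottle have not moved, to within about 5 mm.

**What disagreed:**
- **Fingertips:** they sit about 20 mm higher than the reported TCP implies. On the pin this meant the shut fingers only pressed on its top, with about 6 N. Friction still dragged the jaw open, and I allowed for the offset afterwards.
- **Grip width:** the gripper read 37.6 mm on the 40 mm mount. I did not find out why.
- **Cameras:** the two cameras differ by about 3 mm in y.

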